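# Dock and lock the plate carrier

### The job

Push the plate carrier gently along the rails of its dock, away from you, until you feel it drop into the locating notches and it lies flat on the rails. Then push the clamp lever round, all the way to its stop, so that its nose comes over the edge of the carrier. Lift nothing, keep your fingers off the well plate, and leave the other things lying where they are.

Things in the scene. Friction and masses are not known exactly. Their poses are not given: they have to be found in the camera images.
- dock: Docking base fixed to the desk: grey plate 250 (x) x 196 (y), top z = 12, with two rails along x at y = +-80, tops z = 30, in low guide walls (top z = 36, 1 mm play beside the carrier). Each rail has two notches 8 deep: the far one 38 long, the near one 20. End stop (top z = 42) 17 mm past the seated carrier. Origin: centre of its underside; x along the rails away from the robot, y left, z up.
- carrier: Loose metal board 100 (x) x 176 (y) x 8, 0.6 kg, a well plate in the nest on it. Four feet 7 high ride on the rails and fit the notches with 2 mm play each way; the long front feet pass over the near notches without dropping. Slides with 1 to 3 N. Starts 50 to 90 mm short, underside 7 above the rails; drops 7 at the notches, flat onto the rails. Origin: centre of its underside; axes as the dock's.
- push_lip (a point): Centre of the near face of the black upright lip on the carrier's near edge, 57 from the carrier's origin: the place to push. The face is 80 wide and 22 high, from the board's underside to 14 above its top (11 above and below this point).
- seat (a point): Where the carrier's origin lies when it has dropped into the notches: a point of the dock at rail-top height (z = 30 above the desk); axes as the dock's.
- assay_plate: White well plate 85 x 128 x 14 lying loose in the carrier's nest (1 mm play, nest corners 6 high); it stays in the nest and is not to be touched. Origin: centre of its underside, 8 above the carrier's origin.
- clamp (a joint): Swing clamp at the dock's left. 0 = open: lever out along the dock's +y, nose along +x. Grows clockwise from above to its stop at 1.57 = locked: lever along the dock's +x, nose 12 mm in over the carrier's edge. Starts at 0 to 0.35, stays where left, takes about 1.2 N at the knob. Nose and lever 7 thick, underside 40 above the desk: 2 mm over a seated carrier, blocked by one not dropped.
- clamp_pivot (a point): On the clamp's pivot axis, 45 above the desk. Hub radius 12.
- clamp_knob (a point): Middle of the upright black knob near the end of the clamp lever, 52 from the pivot axis, 62 above the desk; knob diameter 15, reaching from the lever's top (47) up to 78 above the desk. The place to push; outside it the space is free.
- pipette: Bystander: white pipette with a yellow button, 237 long, lying to the right of the dock.
- marker: Bystander: black and white marker pen, 135 long, lying in front of the dock on the left.
- tweezers: Bystander: metal tweezers, 122 long, lying in front of the dock on the right.
- stain_bottle: Bystander: small bottle with a black cap, 46 across, 85 high, standing to the left of the dock, nearer than the clamp lever. Origin: centre of its foot.
- vial: Bystander: capped vial, 13 across, 48 high, standing to the right of the dock. Origin: centre of its foot.
There are look-alikes about, which are no part of the job. There is more than one size of the carrier; the one meant has the size given above.

How it is judged (in metres and radians):
On the way, in this order (a step that is already met when the one before it is completed fails the run):
1. the carrier has dropped into the notches and lies flat on the rails (x of carrier in the frame of seat between -0.004 and 0.004 m and y of carrier in the frame of seat between -0.004 and 0.004 m and z of carrier in the frame of seat below 0.002 m and angle between carrier's own z axis and vertical below 0.035 rad), for 0.2 s.
2. the clamp lever is swung to its stop (value of joint clamp above 1.48 rad), for 0.2 s.
At the end, for the whole second after the job is handed in: The carrier lies in the notches (within 4 mm of its seat along and across, its underside less than 2 mm above the rails, level within 2 degrees) and at rest, the clamp is turned to at least 1.48 rad of its 1.57, and the well plate still lies in the carrier's nest (all of step 1 and x of assay_plate in the frame of carrier between -0.004 and 0.004 m and y of assay_plate in the frame of carrier between -0.004 and 0.004 m and z of assay_plate in the frame of carrier below 0.01 m and value of joint clamp above 1.48 rad and linear speed of carrier below 0.01 m/s); the robot touches nothing.
It fails at once if the carrier is lifted 8 mm or more off the rails, or tipped by more than 11 degrees (z of carrier in the frame of seat above 0.015 m or angle between carrier's own z axis and vertical above 0.2 rad).
It fails at once if the well plate is lifted in its nest by more than 4 mm (z of assay_plate in the frame of carrier above 0.012 m).
It fails at once if the well plate is touched (contact force between any of the fingers, the arm and assay_plate above 0.5 N).
It fails at once if the carrier is pushed with more than 40 N (contact force between any of the fingers, the arm and carrier above 40 N).
It fails at once if a bystander (pipette, marker, tweezers, small bottle or vial) is moved by more than 25 mm (distance of any of pipette, marker, tweezers, stain_bottle, vial from where it was at the start of the episode above 0.025 m).
It also fails if it takes over 48 s, if anything falls off the work surface, if the arm or the gripper's body presses on something with over 40 N, if the wrist force passes 120 N, or if a joint passes its speed limit or range.

### The arm

A 6-joint arm with a two-finger parallel gripper is mounted at the origin on a cart in front of the work surface, level with it; the furniture and walls round the work are solid. World frame = base frame: x ahead of the robot, y to its left, z up, the work surface at z = 0. Lengths are in m, angles in degrees, forces in N, time in s.
With the tool pointing down it reaches from about 0.3 to 0.75 m from the base axis. Payload 8.5 kg.
Tool frame: the origin (TCP) lies on the centre line of the jaws, within the pads' length; the fingertips stand 22 mm ahead of it and the grasp point (between the pads) lies 3 mm ahead of it (env.tip_reach is the distance from the TCP to the fingertips, in m); y points along the fingers, z is the direction in which the jaws open and shut, and the axes are right-handed (so a half turn about y gives the same grasp; the last joint's range is limited). The gripper opens to 85 mm and grips with 20 to 120 N. Pads are 22 mm wide; open, the fingers measure 114 mm over their backs; the gripper's body (76 mm by 85 mm) begins 54 mm behind the grasp point. The pads swing forward as they close: fully open they stand 13 mm farther back than shut.
Start: joints at [64.956, 21.807, 74.336, -0, 83.858, -12.336], TCP at [0.121, 0.537, 0.253] pointing down, gripper open.
Joint ranges: [-178.18, 178.18], [-50.72, 133.34], [12.68, 142.11], [-81.47, 261.47], [9.98, 163.14], [-165.26, 165.26]. Speed limits (degrees/s): [136.94, 136.94, 180, 180, 180, 180].

### API

Orientations are given as a 3x3 rotation matrix whose columns are the frame's x, y, z axes.
In Python, from rig import env, get_image gives the robot as it stands. The module is installed in compiled form; this text tells all that it offers.
- The arm moves only by the tool carry_out, never from a script. Its argument "targets" is a list that holds one entry, the list of rows, each a list of 7 numbers: the closure, from 0 (fully open) to 1 (shut), then the shift along the world's x, y, z in mm, then the turn, a rotation vector about the world's x, y, z in degrees. In form: [[[claw, dx, dy, dz, ax, ay, az], ...]]. A call has 1 to 20 rows; each row is the pose to reach, as a shift and turn from the pose commanded when the call began; what a row does not reach only later rows make up. A row lasts 1/12 s, in which the tool goes at most 41.7 mm and 7.16 degrees, less where a joint would pass 70% of its speed; a pose out of reach is approached as far as the arm can. A call with a gripper value outside its range is refused whole. The fingers move at their own pace and stop on an object; "squeeze" is the grip in N (left out, the last holds). Time passes only in rows, so rows that repeat a pose let the fingers close. It gives the time, the measured TCP pose, the force and the opening at its end, in the units of the state.
- env.observe(): the state, without advancing time (a new reading comes with each control period).
- get_image(name): name is "scene" or "top" or "wrist"; returns a dict with "img" (384x512x3 uint8, red, green, blue), "fx", "fy", "cx", "cy" (pixels), "k1" (the pictures are not rectified: a ray, as slopes to the right and down, at radius r is drawn at 1 + k1 r^2 times it, then the intrinsics apply), "rvec" (rotation vector, rad) and "tvec" (3), from world to camera coordinates, as OpenCV has them. Camera axes: x right, y down, z forward; pixel columns grow to the right and rows downward; lengths in m; the calibration is good to about 2 mm. A picture is of the moment at which its call begins. There is no depth.
- env.close_job(): hands the job in, once; it reports no verdict.
The state is a dict: "time_s": time; "q": joint angles; "qvel": joint speeds; "joint_efforts": joint torques, N m; "position": TCP position; "tool_rot": TCP orientation; "ft_force": force on the tool from outside, world axes, zero at the start; "wrist_torque": the same for the moment, N m; "grip_width": finger opening in m.
Only numpy, scipy, OpenCV 4.12 (cv2) and the standard library are available. Lean on these libraries where they do the work, as an engineer would, in place of code of your own. Each camera call takes 0.05 s, during which the arm holds its last target.

## Working session

There is one attempt and no reset: what is moved stays moved. The work goes in short steps, Python scripts to look and compute and a tool call to move; the robot and the scene stay as the last step left them, time stands still between calls to the robot, and variables do not carry over. Pictures are saved under pics/ and viewed, and the job is handed in when it is done.

Besides the shell and the picture viewer there is one more tool, called by a JSON object that holds its "fn" and its "kwargs", one argument or row to a line. carry_out: Moves the arm, as the interface text tells. Its arguments: {"type":"object","properties":{"targets":{"type":"array"},"squeeze":{"type":"number"}},"required":["targets"]}

```bash
mkdir -p pics; python3 - <<'E'
from rig import env,get_image
import cv2,json
for n in ("scene","top","wrist"):
    d=get_image(n); cv2.imwrite(f"pics/{n}0.png",d["img"][:,:,::-1]); print(n,{k:v for k,v in d.items() if k!="img"})
s=env.observe();print(s,env.tip_reach)
E
```

```text
scene {'fx': 371.61994433074744, 'fy': 371.61994433074744, 'cx': 252.9292532312966, 'cy': 190.5876520289276, 'k1': -0.10785410109704302, 'rvec': array([ 2.09104416, -0.9945261 ,  0.4604969 ]), 'tvec': array([-0.35077272,  0.30456956,  0.70811835])}
top {'fx': 365.25311810905396, 'fy': 365.25311810905396, 'cx': 260.9719077156002, 'cy': 194.2364502290655, 'k1': -0.11536707405872731, 'rvec': array([ 2.11980056, -2.1703649 ,  0.21178493]), 'tvec': array([-0.00683829,  0.52013523,  0.8431228 ])}
wrist {'fx': 340.3950172738925, 'fy': 340.3950172738925, 'cx': 254.7534989957817, 'cy': 197.63689528128316, 'k1': -0.05451788040393547, 'rvec': array([-2.25809754, -1.80651719, -0.27520155]), 'tvec': array([-0.54934466, -0.03881358,  0.37846609])}
{'time_s': 0.15, 'q': array([ 6.49569579e+01,  2.18339618e+01,  7.43718065e+01, -3.74654535e-04,
        8.38571975e+01, -1.23364661e+01]), 'qvel': array([ 0.02940975, -0.09784276, -0.22009985, -0.00776715,  0.0155263 ,
        0.10451456]), 'joint_efforts': array([ 2.22027862e-03, -4.48626852e+01, -2.31342727e+01, -1.65571018e-04,
        3.82843078e-03,  2.17579043e-05]), 'position': array([0.12090505, 0.53635196, 0.25285385]), 'tool_rot': array([[ 9.75509407e-01, -4.59298840e-04,  2.19957235e-01],
       [-2.19957596e-01, -9.98399722e-04,  9.75508923e-01],
       [-2.28444874e-04, -9.99999396e-01, -1.07497459e-03]]), 'ft_force': array([-0.02995697,  0.87973238,  1.23132659]), 'wrist_torque': array([-0.03831252, -0.0406388 , -0.02007425]), 'grip_width': 0.0855095392697834} 0.022
```

View pics/scene0.png

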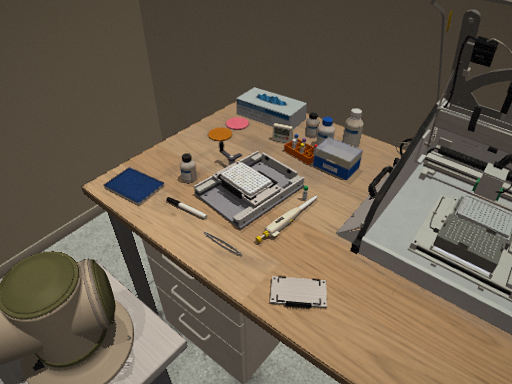

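View pics/top0.png

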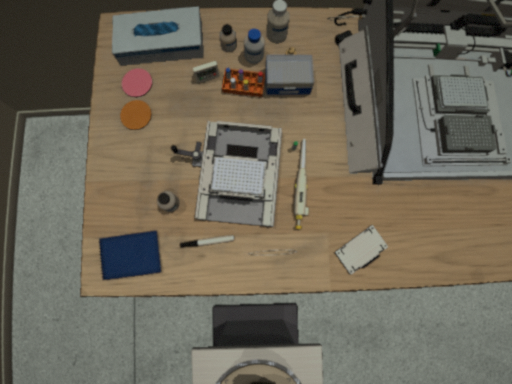

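The scene view shows the dock at about (248,187) with the plate on the carrier. The look-alike carrier is at (298,292), and the bottle at (188,167). In the top view the dock is at about (240,175) and the clamp knob at (176,150). I'll zoom in next.

```bash
python3 - <<'E'
import cv2
a=cv2.imread("pics/top0.png")[110:260,140:330]; cv2.imwrite("pics/topz.png",cv2.resize(a,None,fx=4,fy=4,interpolation=cv2.INTER_CUBIC))
a=cv2.imread("pics/scene0.png")[125:265,155:335]; cv2.imwrite("pics/scenez.png",cv2.resize(a,None,fx=4,fy=4,interpolation=cv2.INTER_CUBIC))
E
```

```text
(no output)
```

View pics/topz.png

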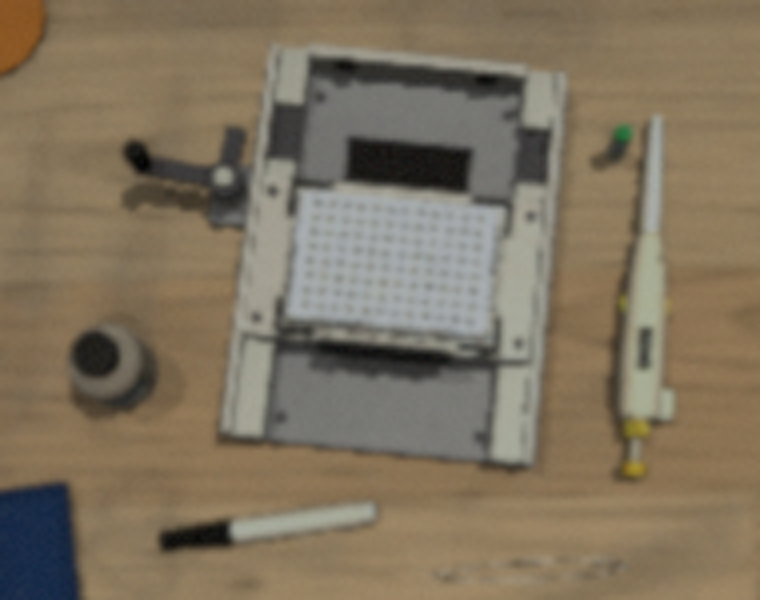

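View pics/scenez.png

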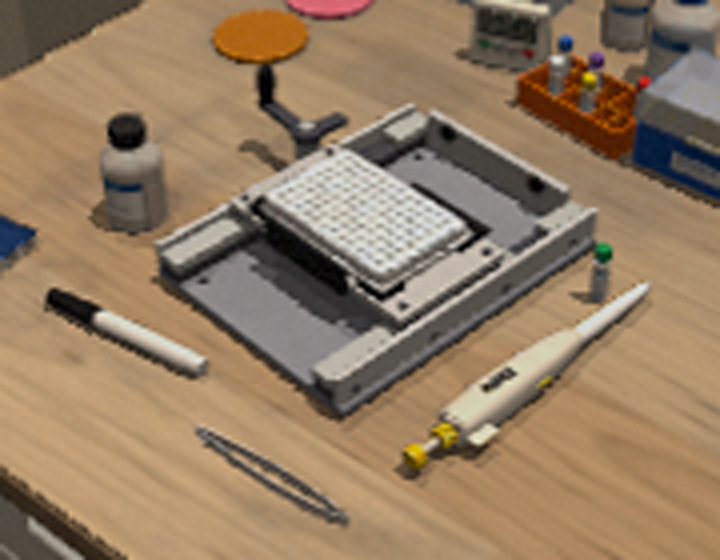

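View pics/wrist0.png

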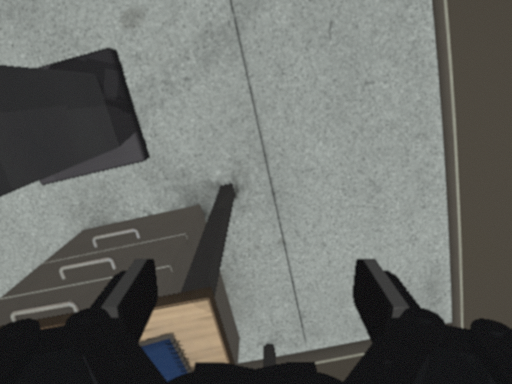

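```bash
cat > h.py <<'E'
import numpy as np,cv2
from rig import env,get_image
def ray(d,u,v):
    K=np.array([[d['fx'],0,d['cx']],[0,d['fy'],d['cy']],[0,0,1.]])
    n=cv2.undistortPoints(np.array([[[u,v]]],float),K,np.array([d['k1'],0,0,0.]))[0,0]
    R=cv2.Rodrigues(d['rvec'])[0]
    return -R.T@d['tvec'], R.T@np.array([n[0],n[1],1])
def onz(d,u,v,z):
    c,r=ray(d,u,v); return c+r*(z-c[2])/r[2]
def tri(d1,p1,d2,p2):
    c1,r1=ray(d1,*p1);c2,r2=ray(d2,*p2)
    A=np.stack([r1,-r2],1);t=np.linalg.lstsq(A,c2-c1,rcond=None)[0]
    a,b=c1+r1*t[0],c2+r2*t[1]
    return (a+b)/2,np.linalg.norm(a-b)
def proj(d,P):
    K=np.array([[d['fx'],0,d['cx']],[0,d['fy'],d['cy']],[0,0,1.]])
    return cv2.projectPoints(np.array(P,float).reshape(-1,3),d['rvec'],d['tvec'],K,np.array([d['k1'],0,0,0.]))[0][:,0]
tz=lambda u,v:(140+u/4-.375,110+v/4-.375)
sz=lambda u,v:(155+u/4-.375,125+v/4-.375)
E
python3 - <<'E'
from h import *
np.set_printoptions(precision=4,suppress=True)
t=get_image("top");s=get_image("scene")
P={}
for n,p,z in [("NL",(220,437),.036),("NR",(533,466),.036),("FL",(272,45),.036),("FR",(565,72),.036)]:
    P[n]=onz(t,*tz(*p),z);print(n,P[n])
d=lambda a,b:np.linalg.norm(P[a]-P[b])
print(d("NL","NR"),d("FL","FR"),d("NL","FL"),d("NR","FR"))
for a,b in (("NL","FL"),("NR","FR")):
    v=P[b]-P[a];print(np.degrees(np.arctan2(v[1],v[0])))
v=P["NL"]-P["NR"];print(np.degrees(np.arctan2(-v[0],v[1])))
print("center",sum(P.values())/4)
for n,a,b in [("knobtop",(135,152),(265,68)),("hub",(226,177),(306,128)),("bottlecap",(95,352),(127,122)),("vial",(622,132),(603,251)),("plateNL",(286,325),(262,205)),("plateNR",(492,335),(385,280)),("plateFR",(505,207),(465,230)),("plateFL",(305,193),(343,150))]:
    print(n,*tri(t,tz(*a),s,sz(*b)))
for n,b in [("tweez1",(200,430)),("tweez2",(345,520)),("mark1",(50,297)),("mark2",(205,368))]: print(n,onz(s,*sz(*b),.006))
for n,p,z in [("notchL_n",(285,157),.03),("notchL_f",(288,105),.03),("notchR_n",(532,182),.03),("notchR_f",(534,130),.03),("boardNL",(247,337),.045),("boardNR",(528,362),.045)]: print(n,onz(t,*tz(*p),z))
E
```

```text
NL [0.4641 0.1431 0.036 ]
NR [ 0.4423 -0.0462  0.036 ]
FL [0.7139 0.1118 0.036 ]
FR [ 0.6923 -0.0745  0.036 ]
0.19047575041397194 0.18752991258110507 0.25172104310822135 0.25152366594016207
-7.135157247628997
-6.464525924156948
-6.567565604720836
center [0.5781 0.0336 0.036 ]
knobtop [0.6323 0.1884 0.0779] 0.0012046374839948528
hub [0.6228 0.1384 0.0498] 0.0007772144793897198
bottlecap [0.5099 0.208  0.0859] 0.0007783411928843819
vial [ 0.6499 -0.1083  0.0418] 0.0002387215209157142
plateNL [0.5307 0.1001 0.0509] 0.0032539328459326323
plateNR [ 0.5197 -0.0226  0.0563] 0.0003825644851689842
plateFR [ 0.5977 -0.0314  0.0544] 0.004216606206555753
plateFL [0.6085 0.089  0.0601] 0.0013082822996911192
tweez1 [0.3788 0.0133 0.006 ]
tweez2 [ 0.381  -0.1052  0.006 ]
mark1 [0.4027 0.1846 0.006 ]
mark2 [0.4209 0.0504 0.006 ]
notchL_n [0.6411 0.104  0.03  ]
notchL_f [0.6755 0.1021 0.03  ]
notchR_n [ 0.6217 -0.0515  0.03  ]
notchR_f [ 0.6559 -0.0539  0.03  ]
boardNL [0.5237 0.1255 0.045 ]
boardNR [ 0.5047 -0.0445  0.045 ]
```

Measurements agree: dock yaw is about -6.7° and the sides come out at 251 x 190. The clamp knob top is at z=78 and 51 mm from the hub. The carrier origin is near (0.564, 0.034), so the lip face is near (0.507, 0.041). I'll move over to a point in front of the lip with the jaws shut.

{"fn": "carry_out", "kwargs": {
  "targets": [
    [[1, 41, -58, 0, 0, 0, 2], [1, 75, -108, 0, 0, 0, 4], [1, 341, -490, 0, 0, 0, 6], [1, 341, -490, 0, 0, 0, 6], [1, 341, -490, 0, 0, 0, 6], [1, 341, -490, 0, 0, 0, 6], [1, 341, -490, 0, 0, 0, 6], [1, 341, -490, 0, 0, 0, 6], [1, 341, -490, 0, 0, 0, 6], [1, 341, -490, 0, 0, 0, 6], [1, 341, -490, 0, 0, 0, 6], [1, 341, -490, 0, 0, 0, 6], [1, 341, -490, 0, 0, 0, 6], [1, 341, -490, 0, 0, 0, 6], [1, 341, -490, 0, 0, 0, 6], [1, 341, -490, 0, 0, 0, 6], [1, 341, -490, -40, 0, 0, 6], [1, 341, -490, -80, 0, 0, 6], [1, 341, -490, -100, 0, 0, 6], [1, 341, -490, -100, 0, 0, 6]]
  ]
}}

```text
time_s: 1.92
position: [0.4593, 0.0479, 0.15]
tool_rot: [[0.993, -0.008, 0.116], [-0.116, 0.001, 0.993], [-0.008, -1.0, 0.001]]
ft_force: [-0.8, -0.1, 0.2]
grip_width: -0.0002
```

```bash
python3 - <<'E'
from h import *
np.set_printoptions(precision=4,suppress=True)
for n in("wrist","top"):
    d=get_image(n);cv2.imwrite(f"pics/{n}1.png",d["img"][:,:,::-1])
s=env.observe();print(s["time_s"],s["position"],s["tool_rot"],s["ft_force"],s["grip_width"])
w=get_image("wrist")
u=np.array([.9932,-.1166,0]);tip=np.array([.4618,.046,.04])
print(proj(w,[[.5074,.041,.048],[.5074,.041,.059],[.564,.0343,.045]]))
E
```

```text
2.0167 [0.4618 0.0474 0.154 ] [[ 0.9933 -0.0002  0.1158]
 [-0.1158  0.0002  0.9933]
 [-0.0002 -1.      0.0002]] [-0.3676  0.3334  0.5165] 6.89412440308654e-05
[[253.5826 264.062 ]
 [253.5441 271.5369]
 [253.5139 325.3484]]
```

View pics/wrist1.png

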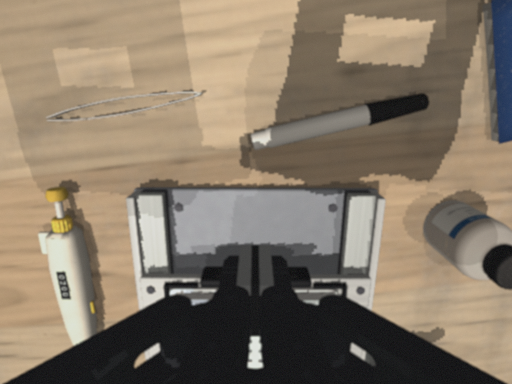

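View pics/top1.png

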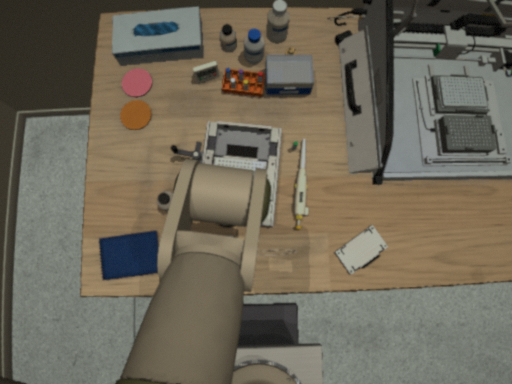

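The wrist view shows the lip centred at col 256, directly ahead of the fingers at col 255, with the dock square to the tool. I'll go down and approach.

{"fn": "carry_out", "kwargs": {
  "targets": [
    [[1, 0, -1, -40, 0, 0, 0], [1, 0, -1, -75, 0, 0, 0], [1, 0, -1, -92, 0, 0, 0], [1, 0, -1, -92, 0, 0, 0], [1, 8, -2, -92, 0, 0, 0], [1, 16, -3, -92, 0, 0, 0], [1, 20, -3, -92, 0, 0, 0], [1, 23, -4, -92, 0, 0, 0], [1, 26, -4, -92, 0, 0, 0], [1, 26, -4, -92, 0, 0, 0]]
  ]
}}

```text
time_s: 2.9
position: [0.4888, 0.0424, 0.0618]
tool_rot: [[0.993, 0.001, 0.117], [-0.117, -0.0, 0.993], [0.001, -1.0, -0.0]]
ft_force: [-0.4, 0.7, 0.3]
grip_width: -0.0002
```

```bash
python3 - <<'E'
from h import *
np.set_printoptions(precision=4,suppress=True)
for n in("wrist","scene"):
    d=get_image(n);cv2.imwrite(f"pics/{n}2.png",d["img"][:,:,::-1])
a=cv2.imread("pics/scene2.png")[125:265,155:335]; cv2.imwrite("pics/scenez2.png",cv2.resize(a,None,fx=4,fy=4,interpolation=cv2.INTER_CUBIC))
s=env.observe();print(s["time_s"],s["position"],s["ft_force"])
E
```

```text
3.0 [0.4879 0.0425 0.0615] [-0.4035  0.558  -0.5098]
```

View pics/wrist2.png

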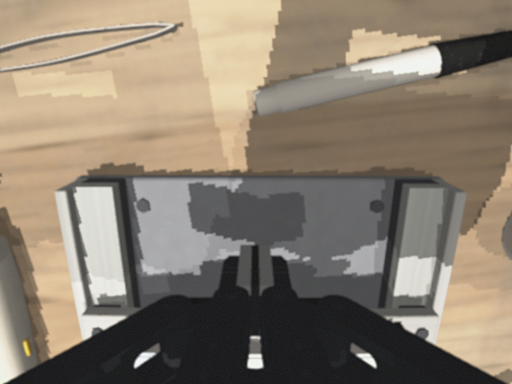

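View pics/scenez2.png

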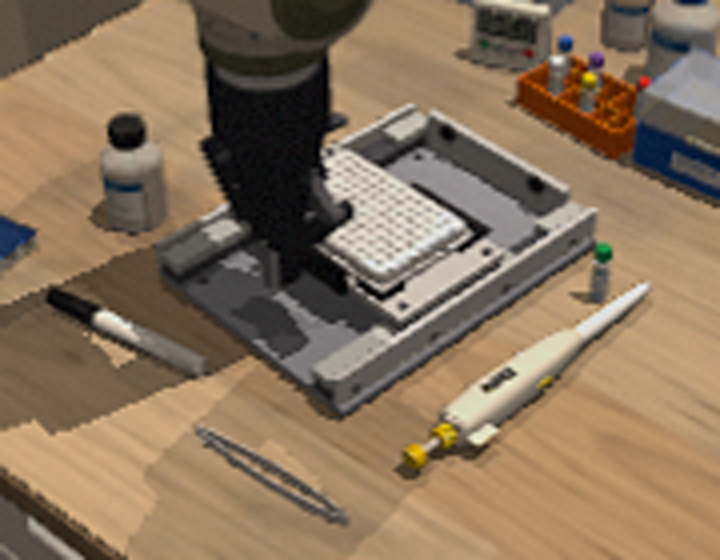

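The fingers stand just short of the lip and clear of the plate. Now I'll push at about 30 mm/s.

{"fn": "carry_out", "kwargs": {
  "targets": [
    [[1, 2, 0, 0, 0, 0, 0], [1, 4, 0, 0, 0, 0, 0], [1, 6, -1, 0, 0, 0, 0], [1, 8, -1, 0, 0, 0, 0], [1, 10, -1, 0, 0, 0, 0], [1, 12, -1, 0, 0, 0, 0], [1, 14, -2, 0, 0, 0, 0], [1, 16, -2, 0, 0, 0, 0], [1, 18, -2, 0, 0, 0, 0], [1, 20, -2, 0, 0, 0, 0], [1, 22, -3, 0, 0, 0, 0], [1, 24, -3, 0, 0, 0, 0], [1, 26, -3, 0, 0, 0, 0], [1, 28, -3, 0, 0, 0, 0], [1, 30, -4, 0, 0, 0, 0], [1, 32, -4, 0, 0, 0, 0], [1, 34, -4, 0, 0, 0, 0], [1, 36, -4, 0, 0, 0, 0], [1, 38, -5, 0, 0, 0, 0], [1, 40, -5, 0, 0, 0, 0]]
  ]
}}

```text
time_s: 4.67
position: [0.5282, 0.0374, 0.0613]
tool_rot: [[0.993, -0.0, 0.117], [-0.117, -0.0, 0.993], [-0.0, -1.0, -0.0]]
ft_force: [-3.0, 0.1, -1.1]
grip_width: -0.0001
```

```bash
python3 - <<'E'
from h import *
np.set_printoptions(precision=4,suppress=True)
for n in("scene","top"):
    d=get_image(n);cv2.imwrite(f"pics/{n}3.png",d["img"][:,:,::-1])
a=cv2.imread("pics/scene3.png")[125:265,155:335]; a=cv2.resize(a,None,fx=4,fy=4,interpolation=cv2.INTER_CUBIC)
cv2.imwrite("pics/scenez3.png",a)
a=cv2.imread("pics/top3.png")[110:260,140:330]; cv2.imwrite("pics/topz3.png",cv2.resize(a,None,fx=4,fy=4,interpolation=cv2.INTER_CUBIC))
s=env.observe();print(s["time_s"],s["position"],s["ft_force"])
E
```

```text
4.7667 [0.5286 0.0374 0.0614] [-0.4019  0.1603  0.4397]
```

View pics/scenez3.png

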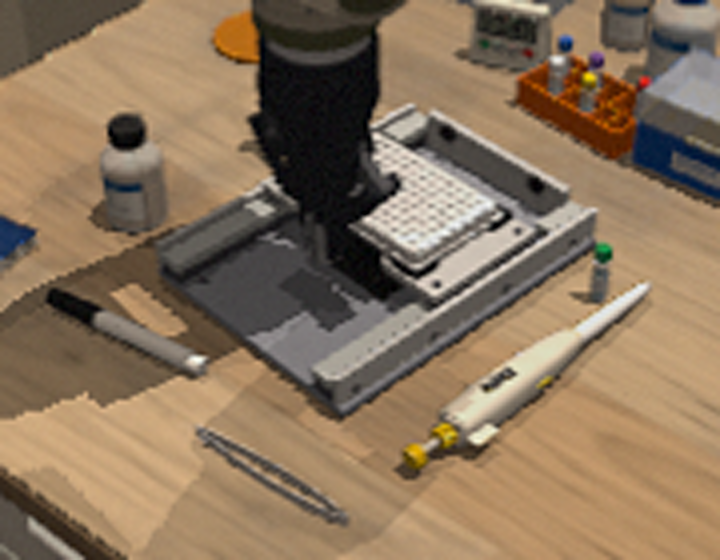

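View pics/topz3.png

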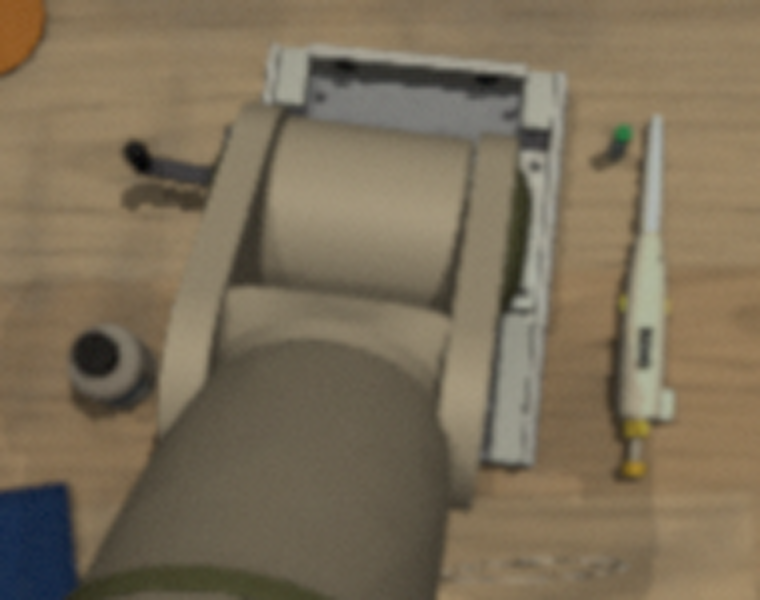

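The carrier slides with about 3 N and has moved some 32 mm. It's still up on its feet, with roughly 30 mm to go.

{"fn": "carry_out", "kwargs": {
  "targets": [
    [[1, 2, 0, 0, 0, 0, 0], [1, 4, 0, 0, 0, 0, 0], [1, 6, -1, 0, 0, 0, 0], [1, 8, -1, 0, 0, 0, 0], [1, 10, -1, 0, 0, 0, 0], [1, 12, -1, 0, 0, 0, 0], [1, 14, -2, 0, 0, 0, 0], [1, 16, -2, 0, 0, 0, 0], [1, 18, -2, 0, 0, 0, 0], [1, 20, -2, 0, 0, 0, 0], [1, 21, -2, 0, 0, 0, 0], [1, 22, -3, 0, 0, 0, 0]]
  ]
}}

```text
time_s: 5.77
position: [0.5501, 0.0347, 0.0612]
tool_rot: [[0.993, -0.0, 0.117], [-0.117, 0.0, 0.993], [-0.0, -1.0, 0.0]]
ft_force: [-1.2, 1.6, 0.4]
grip_width: -0.0001
```

```bash
cat > look.py <<'E'
import sys
from h import *
np.set_printoptions(precision=4,suppress=True)
k=sys.argv[1]
d=get_image("scene")["img"][:,:,::-1][125:265,155:335]
cv2.imwrite(f"pics/scenez{k}.png",cv2.resize(d,None,fx=4,fy=4,interpolation=cv2.INTER_CUBIC))
s=env.observe();print(s["time_s"],s["position"],s["ft_force"])
E
python3 look.py 4
```

```text
5.8167 [0.5503 0.0345 0.0612] [-0.513   0.6844  0.5131]
```

View pics/scenez4.png

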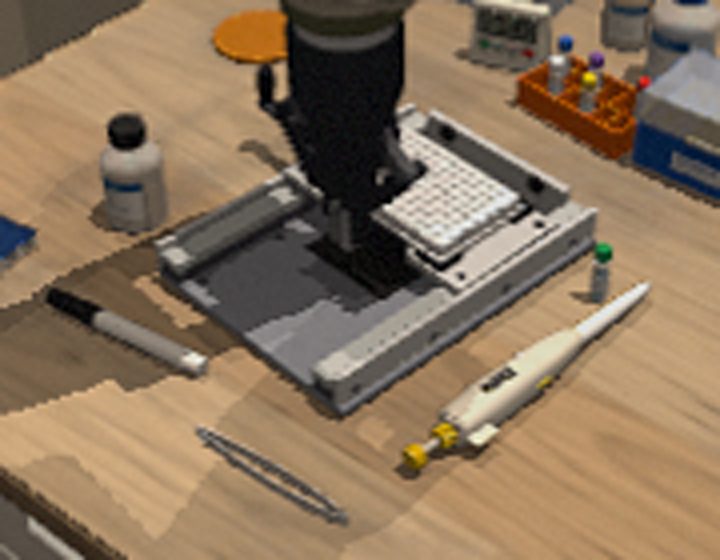

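{"fn": "carry_out", "kwargs": {
  "targets": [
    [[1, 1, 0, 0, 0, 0, 0], [1, 2, 0, 0, 0, 0, 0], [1, 3, 0, 0, 0, 0, 0], [1, 4, 0, 0, 0, 0, 0], [1, 5, -1, 0, 0, 0, 0], [1, 6, -1, 0, 0, 0, 0]]
  ]
}}

```text
time_s: 6.32
position: [0.5539, 0.0343, 0.0611]
tool_rot: [[0.993, -0.006, 0.117], [-0.117, 0.002, 0.993], [-0.006, -1.0, 0.001]]
ft_force: [-14.5, 3.4, 9.5]
grip_width: 0.0002
```

```bash
python3 look.py 5
```

```text
6.3667 [0.5539 0.0343 0.0611] [-10.8505   3.703    6.771 ]
```

View pics/scenez5.png

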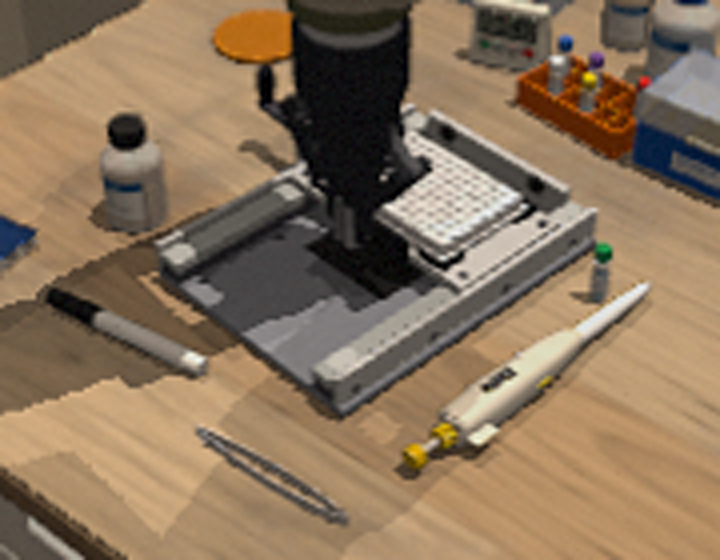

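The force rose to 14.5 N and the motion stopped, which fits a drop with the feet on the notch walls. I'll back off and look.

{"fn": "carry_out", "kwargs": {
  "targets": [
    [[1, -4, 0, 0, 0, 0, 0], [1, -12, 1, 0, 0, 0, 0], [1, -36, 4, 0, 0, 0, 0], [1, -60, 7, 20, 0, 0, 0], [1, -90, 11, 50, 0, 0, 0], [1, -90, 11, 80, 0, 0, 0], [1, -90, 11, 110, 0, 0, 0], [1, -90, 11, 110, 0, 0, 0]]
  ]
}}

```text
time_s: 7.03
position: [0.4678, 0.0442, 0.1766]
tool_rot: [[0.993, 0.011, 0.117], [-0.117, -0.002, 0.993], [0.011, -1.0, -0.001]]
ft_force: [0.2, 0.1, 1.1]
grip_width: -0.0001
```

```bash
python3 look.py 6; python3 - <<'E'
from h import *
for n in("wrist","top"):
    d=get_image(n);cv2.imwrite(f"pics/{n}6.png",d["img"][:,:,::-1])
a=cv2.imread("pics/top6.png")[110:260,140:330]; cv2.imwrite("pics/topz6.png",cv2.resize(a,None,fx=4,fy=4,interpolation=cv2.INTER_CUBIC))
E
```

```text
7.0833 [0.4671 0.0443 0.174 ] [ 0.142  -0.8507  0.0695]
```

View pics/scenez6.png

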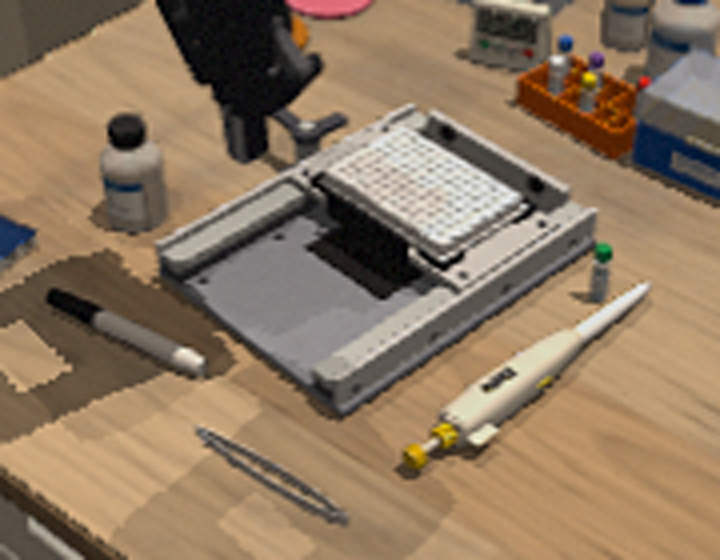

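View pics/wrist6.png

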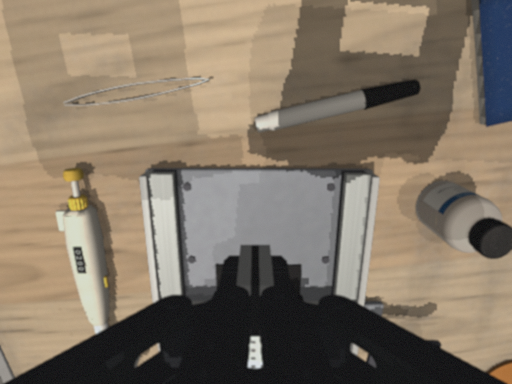

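View pics/topz6.png

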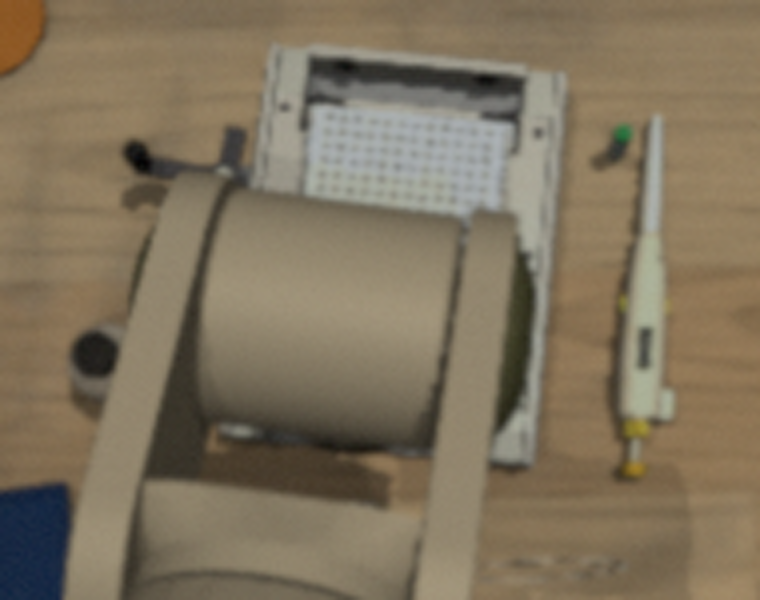

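The board now looks sunk between the guide walls. I'll check its height from the screw dots and plate corners in two views, before and after.

```bash
python3 - <<'E'
from h import *
np.set_printoptions(precision=4,suppress=True)
t=get_image("top");s=get_image("scene")
for n,a,b in [("before FRscrew",(530,215),(488,252)),("before NRscrew",(518,343),(403,305)),("after FRscrew",(538,132),(543,225)),("after plFR",(513,122),(525,205)),("after plFL",(313,105),(405,125))]:
    print(n,*tri(t,tz(*a),s,sz(*b)))
u=np.array([.9932,-.1166,0]);l=np.array([.1166,.9932,0])
for lab,z0 in(("drop",.03),("up",.037)):
    o=np.array([.6214,.0263,z0])
    C=[o+u*x+l*y+[0,0,h] for x,y,h in[(-.0425,.064,.022),(-.0425,-.064,.022),(.0425,-.064,.022),(.0425,.064,.022),(-.05,-.088,.008)]]
    for d,x0,y0 in((s,155,125),(t,140,110)):
        p=proj(d,C);print(lab,((p-[x0,y0]+.375)*4).round().tolist())
E
python3 - <<'E'
import cv2
a=cv2.imread("pics/scenez6.png")
b=cv2.imread("pics/scenez4.png")
import numpy as np
c=[cv2.resize(x[90:330,270:620],None,fx=2.2,fy=2.2) for x in(a,b)]
cv2.imwrite("pics/cmp.png",cv2.resize(np.vstack(c),None,fx=.56,fy=.56))
cv2.imwrite("pics/c6.png",c[0])
E
```

```text
before FRscrew [ 0.597  -0.0489  0.0437] 0.0007202580594282548
before NRscrew [ 0.5168 -0.0391  0.0455] 0.0010573145693147617
after FRscrew [ 0.6528 -0.0562  0.0362] 0.0007614932547411546
after plFR [ 0.6561 -0.0393  0.0441] 0.001739964066061065
after plFL [0.6692 0.0832 0.0511] 0.0033409497986468433
drop [[318.0, 170.0], [446.0, 251.0], [530.0, 197.0], [403.0, 123.0], [463.0, 289.0]]
drop [[296.0, 232.0], [505.0, 252.0], [517.0, 119.0], [312.0, 100.0], [542.0, 272.0]]
up [[318.0, 162.0], [446.0, 243.0], [531.0, 190.0], [403.0, 115.0], [463.0, 281.0]]
up [[295.0, 229.0], [506.0, 249.0], [518.0, 115.0], [311.0, 96.0], [543.0, 270.0]]
```

View pics/c6.png

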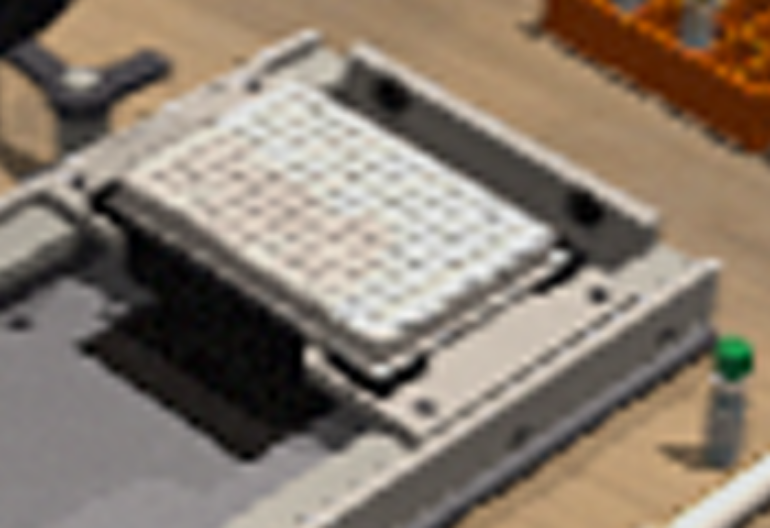

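Everything shows the carrier seated. The screw height fell from 43.7 to 36.2 mm, and the near corner and plate corners match the "dropped" prediction within about 1 to 2 mm. Next is the clamp. I'll work out the path points.

```bash
cat > plan.py <<'E'
from h import *
np.set_printoptions(precision=1,suppress=True)
pv=np.array([.6228,.1384]);
def tcp(phi,off,R=.053):
    a=np.radians(6.7+phi);r=np.array([np.sin(a),np.cos(a)]);t=np.array([np.cos(a),-np.sin(a)])
    return pv+R*r-off*t
s=env.observe();p=s["position"];print(s["time_s"],p*1e3,s["q"],s["tool_rot"][:,0]*100)
q=tcp(4,.035);print("approach shift",(q-p[:2])*1e3,"dz",(.074-p[2])*1e3)
for phi in list(range(4,90,6))+[90,94]:
    print(phi,(tcp(phi,.0185)-q)*1e3)
E
python3 plan.py
```

```text
7.2833 [465.6  44.5 170.3] [ -9.1  18.6  94.7  -0.   66.8 -92.4] [ 99.3 -11.7  -0.2]
approach shift [132.7 152.5] dz -96.25722897075693
4 [16.2 -3.1]
10 [22.1 -2.5]
16 [27.9 -2.5]
22 [33.8 -3.2]
28 [39.5 -4.5]
34 [45.1 -6.3]
40 [50.4 -8.8]
46 [ 55.5 -11.7]
52 [ 60.2 -15.2]
58 [ 64.6 -19.2]
64 [ 68.5 -23.6]
70 [ 71.9 -28.4]
76 [ 74.8 -33.5]
82 [ 77.1 -38.9]
88 [ 78.9 -44.5]
90 [ 79.3 -46.4]
94 [ 80.1 -50.2]
```

The final joint has room, since it goes from -92° towards 0°. I'll approach the spot behind the knob.

{"fn": "carry_out", "kwargs": {
  "targets": [
    [[1, 26, 30, 0, 0, 0, -1], [1, 52, 60, 0, 0, 0, -2], [1, 78, 90, 0, 0, 0, -3], [1, 104, 120, 0, 0, 0, -4], [1, 133, 152, 0, 0, 0, -4], [1, 133, 152, -20, 0, 0, -4], [1, 133, 152, -50, 0, 0, -4], [1, 133, 152, -80, 0, 0, -4], [1, 133, 152, -96, 0, 0, -4], [1, 133, 152, -96, 0, 0, -4], [1, 133, 152, -96, 0, 0, -4]]
  ]
}}

```text
time_s: 8.2
position: [0.5986, 0.1964, 0.074]
tool_rot: [[0.983, -0.003, 0.186], [-0.186, -0.0, 0.983], [-0.003, -1.0, -0.001]]
ft_force: [-0.1, 0.3, 0.9]
grip_width: -0.0002
```

```bash
sed -i 's/\[125:265,155:335\]/[105:245,155:335]/' look.py; python3 look.py 7; python3 - <<'E'
from h import *
d=get_image("wrist");cv2.imwrite(f"pics/wrist7.png",d["img"][:,:,::-1])
E
```

```text
8.25 [0.5993 0.1965 0.0755] [0.0598 0.0387 0.407 ]
```

View pics/scenez7.png

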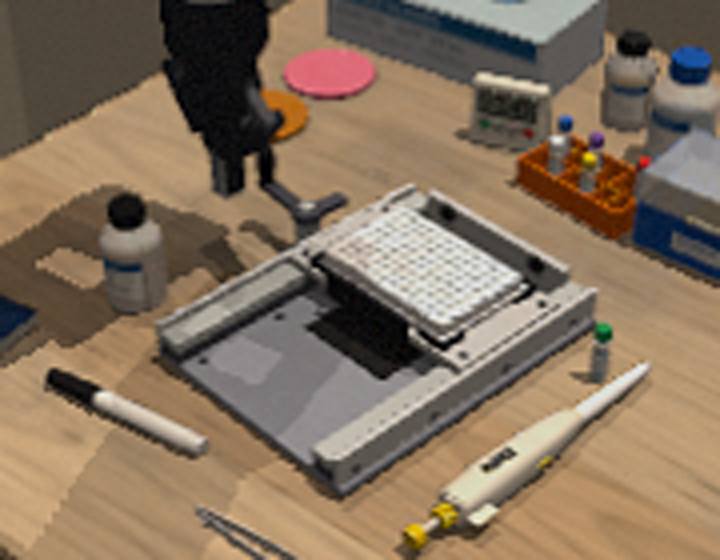

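View pics/wrist7.png

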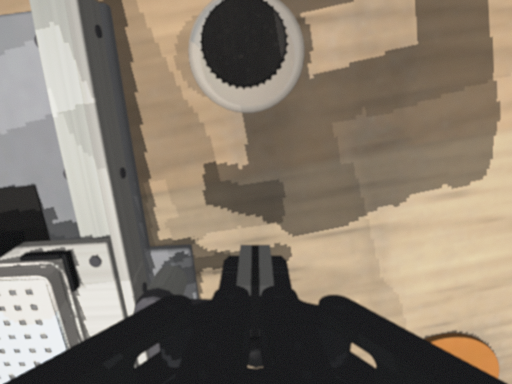

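The fingers stand behind the knob and clear of the bottle. I'll push along the arc, turning the tool with the lever.

{"fn": "carry_out", "kwargs": {
  "targets": [
    [[1, 6, -1, 0, 0, 0, 0], [1, 11, -2, 0, 0, 0, 0], [1, 16, -3, 0, 0, 0, 0], [1, 19, -3, 0, 0, 0, -3], [1, 22, -3, 0, 0, 0, -6], [1, 25, -3, 0, 0, 0, -9], [1, 28, -3, 0, 0, 0, -12], [1, 31, -3, 0, 0, 0, -15], [1, 34, -3, 0, 0, 0, -18], [1, 37, -4, 0, 0, 0, -21], [1, 39, -5, 0, 0, 0, -24], [1, 42, -5, 0, 0, 0, -27], [1, 45, -6, 0, 0, 0, -30], [1, 48, -8, 0, 0, 0, -33], [1, 50, -9, 0, 0, 0, -36], [1, 53, -10, 0, 0, 0, -39], [1, 55, -12, 0, 0, 0, -42], [1, 55, -12, 0, 0, 0, -42]]
  ]
}}

```text
time_s: 9.8
position: [0.6548, 0.1842, 0.0756]
tool_rot: [[0.604, 0.001, 0.797], [-0.797, 0.0, 0.604], [0.0, -1.0, 0.001]]
ft_force: [0.1, -0.1, -0.1]
grip_width: 0.0001
```

```bash
python3 look.py 8
```

```text
9.85 [0.6545 0.1842 0.0756] [-0.0641 -1.0429  0.4797]
```

View pics/scenez8.png

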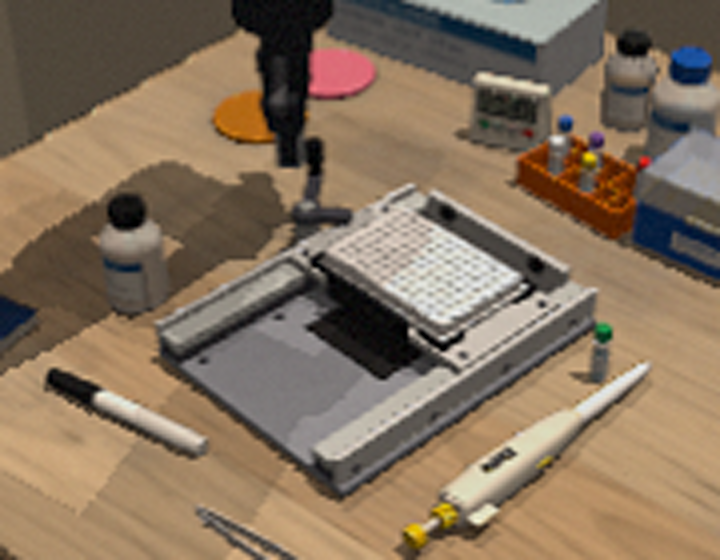

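The lever follows and is about halfway round. I'll continue to the stop.

{"fn": "carry_out", "kwargs": {
  "targets": [
    [[1, 2, -2, 0, 0, 0, -3], [1, 5, -4, 0, 0, 0, -6], [1, 7, -6, 0, 0, 0, -9], [1, 9, -8, 0, 0, 0, -12], [1, 11, -10, 0, 0, 0, -15], [1, 13, -12, 0, 0, 0, -18], [1, 15, -14, 0, 0, 0, -21], [1, 17, -17, 0, 0, 0, -24], [1, 18, -19, 0, 0, 0, -27], [1, 20, -22, 0, 0, 0, -30], [1, 21, -25, 0, 0, 0, -33], [1, 22, -27, 0, 0, 0, -36], [1, 23, -30, 0, 0, 0, -39], [1, 24, -33, 0, 0, 0, -42], [1, 24, -35, 0, 0, 0, -44], [1, 24, -36, 0, 0, 0, -44]]
  ]
}}

```text
time_s: 11.18
position: [0.6782, 0.1508, 0.0756]
tool_rot: [[-0.116, 0.001, 0.993], [-0.993, 0.005, -0.116], [-0.005, -1.0, 0.001]]
ft_force: [1.6, 14.7, -0.3]
grip_width: -0.0006
```

```bash
python3 look.py 9
```

```text
11.2333 [0.6782 0.1509 0.0756] [ 1.3377 11.2835 -1.1724]
```

View pics/scenez9.png

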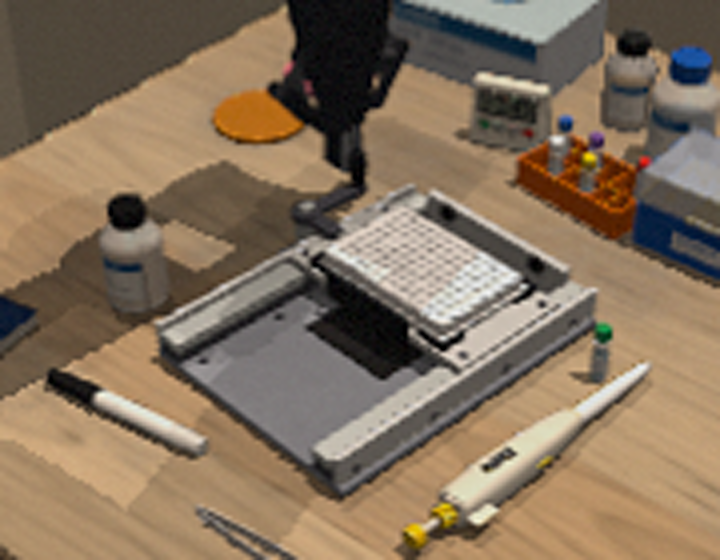

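There's a firm 14.7 N reaction, and the TCP stopped at y=0.1508, exactly where the locked position predicts. I'll hold briefly, back away outward and rise.

{"fn": "carry_out", "kwargs": {
  "targets": [
    [[1, 0, 0, 0, 0, 0, 0], [1, 0, 0, 0, 0, 0, 0], [1, 0, 5, 0, 0, 0, 0], [1, 0, 20, 0, 0, 0, 0], [1, -5, 45, 0, 0, 0, 0], [1, -10, 50, 40, 0, 0, 0], [1, -20, 60, 80, 0, 0, 0], [1, -40, 90, 100, 0, 0, 0], [1, -70, 120, 110, 0, 0, 0], [1, -100, 150, 110, 0, 0, 0], [1, -130, 175, 110, 0, 0, 0], [1, -160, 200, 110, 0, 0, 0], [1, -160, 200, 110, 0, 0, 0], [1, -160, 200, 110, 0, 0, 0]]
  ]
}}

```text
time_s: 12.4
position: [0.5163, 0.3505, 0.186]
tool_rot: [[-0.113, 0.001, 0.994], [-0.994, -0.0, -0.113], [0.0, -1.0, 0.001]]
ft_force: [0.6, 0.4, -0.4]
grip_width: -0.0003
```

```bash
python3 look.py 10; python3 - <<'E'
from h import *
d=get_image("top")["img"][:,:,::-1];a=d[110:260,140:330]
cv2.imwrite("pics/topz10.png",cv2.resize(a,None,fx=4,fy=4,interpolation=cv2.INTER_CUBIC))
E
```

```text
12.45 [0.5176 0.3494 0.1857] [ 0.1653 -1.0202  0.0803]
```

View pics/scenez10.png

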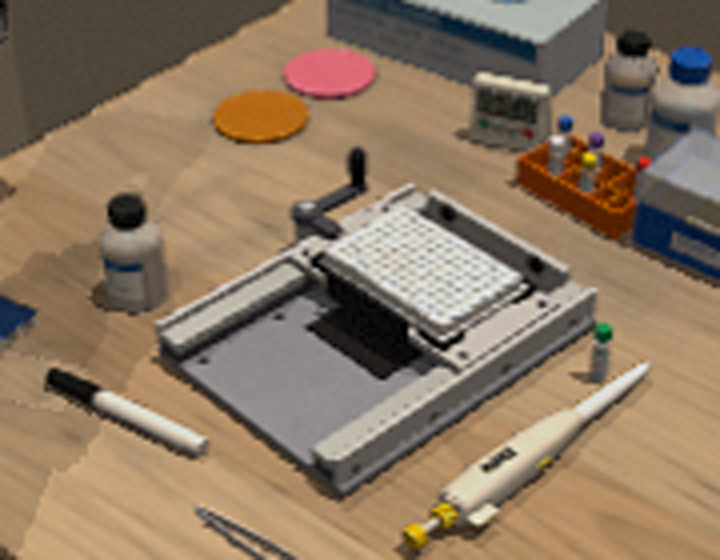

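View pics/topz10.png

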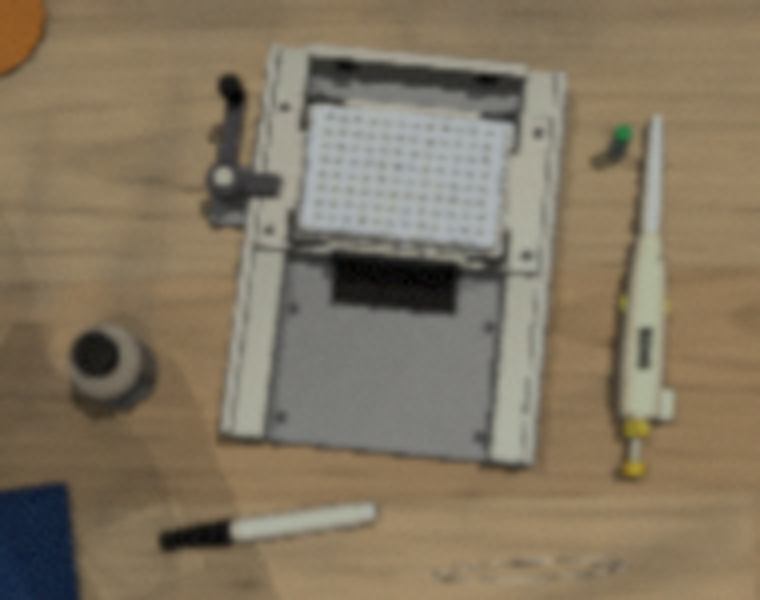

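The top view shows the nose (265,185) over the carrier's left edge and the lever along the rails, with the knob at (230,88). Every bystander is where it was. I'll check the angle and the carrier by numbers.

```bash
python3 - <<'E'
from h import *
np.set_printoptions(precision=4,suppress=True)
t=get_image("top");s=get_image("scene")
f=lambda u,v:(155+u/4-.375,105+v/4-.375)
k,e=tri(t,tz(229,83),s,f(357,152));h,_=tri(t,tz(223,178),s,f(304,208))
v=k-h;print(k,e,h,"phi",np.radians(90-(np.degrees(np.arctan2(v[1],v[0]))+6.7)))
for n,a,b in[("NR",(527,256),(463,355)),("FR",(538,132),(543,304)),("NL",(268,230),(305,243))]:print(n,*tri(t,tz(*a),s,f(*b)))
for p in((254,247),(535,272)):print(onz(t,*tz(*p),.038))
print(env.observe()["ft_force"])
E
```

```text
[0.675  0.1329 0.0754] 0.000585244867781312 [0.6225 0.1403 0.0491] phi 1.5941280186144027
NR [ 0.5723 -0.0466  0.0384] 0.0006519625579418528
FR [ 0.6526 -0.0562  0.0372] 0.0009448394563305002
NL [0.59   0.1118 0.0481] 0.0016877274258701386
[0.5813 0.1223 0.038 ]
[ 0.5619 -0.051   0.038 ]
[-0.3898  0.0302  0.3815]
```

The NL height of 48 mm is an outlier, probably a misread dot. I'll check where that screw should appear in the scene view.

```bash
python3 - <<'E'
from h import *
t=get_image("top");s=get_image("scene")
for p in((268,230),(284,107)):
  for z in (.038,.045):
    P=onz(t,*tz(*p),z);q=proj(s,[P])[0];print(P.round(4),((q-[155,105])+.375)*4)
d=s["img"][:,:,::-1][145:185,215:275];cv2.imwrite("pics/nl.png",cv2.resize(d,None,fx=12,fy=12,interpolation=cv2.INTER_CUBIC))
E
```

```text
[0.5919 0.1136 0.038 ] [304.31261766 252.21518958]
[0.5902 0.1128 0.045 ] [303.19662437 246.06494175]
[0.6715 0.1038 0.038 ] [383.63443316 208.56244878]
[0.6691 0.103  0.045 ] [382.36604702 202.75184269]
```

View pics/nl.png

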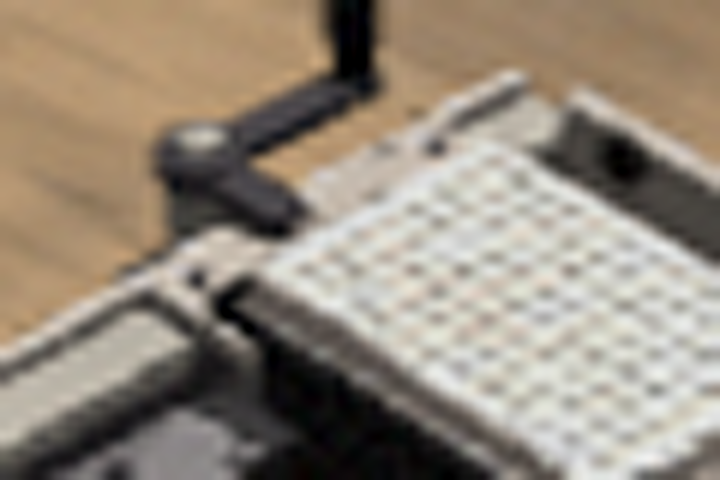

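At closer zoom the two left screws lie at scene-zoom (306,251) and (384,208). The dropped height of 38 mm predicts (304,252) and (384,209), so the earlier outlier was my misread pixel and the carrier is flat on all sides. I'm handing in.

```bash
python3 -c "
from rig import env
print(env.close_job())"
```

```text
the job is handed in; nothing more can be done
None
```

The job is handed in: the carrier is seated in the notches and the clamp is swung to its stop. `close_job` gives no verdict, so this rests on my own checks.

- **Carrier:** I pushed it about 56 mm by its lip with the fingers shut. It slid with about 3 N and stopped with about 15 N at the notches. All four screws then read at the seated height (about 38 mm), 7 mm lower than before, so the board lies flat.
- **Clamp:** I pushed the knob round to the stop, with a reaction of about 15 N. The lever measured about 1.59 rad against the 1.57 stop, which is within measuring error. The nose is visible over the carrier's edge.
- **Everything else:** The well plate is in its nest, the bystanders look unmoved in the pictures, and the gripper ended well clear. The last clock reading was about 12.5 s.

**Checks that disagreed:**
- One triangulated screw height read 48 mm. It was a misread pixel; at closer zoom the screw matched the seated height within about 2 picture pixels (4x zoom).
- One plate corner triangulated 8 mm low (44 instead of 52 mm). I put that down to a poorly picked corner and did not re-measure it.
- During the last push there was a vertical force of about 9 N that I did not explain. It was gone once I backed off.

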